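# Put the train engine away and slide its tray home under the shelf

### The arm

A 7-joint arm with a two-finger parallel gripper is mounted at the origin on the work surface. World frame = base frame: x ahead of the robot, y to its left, z up, the work surface at z = 0. Lengths are in m, angles in degrees, forces in N, time in s.
With the tool pointing down it reaches from about 0.425 to 0.875 m from the base axis. Payload 4.7 kg.
Tool frame: the origin (TCP) lies between the finger pads; the fingertips stand 17 mm ahead of it and the grasp point (between the pads) lies 2 mm behind it; z points along the fingers, y is the line along which they close (so a half turn about z gives the same grasp; the last joint's range is limited). The gripper opens to 87 mm and grips with 3 to 60 N. Pads are 19 mm wide; open, the fingers measure 117 mm over their backs; the gripper's body (75 mm by 190 mm) begins 51 mm behind the grasp point.
Start: joints at [68.761, 18.392, -4.016, 83.108, 1.295, 78.541, -3.26], TCP at [0.244, -0.602, 0.24] pointing down, gripper open.
Joint ranges: [-163.93, 163.93], [-17.29, 119.83], [-79.2, 71.16], [3.27, 140.29], [-89.18, 269.18], [5.43, 117.66], [-154.24, 154.24]. Speed limits (degrees/s): [147.25, 147.25, 180, 180, 180, 180, 180].

### API

Orientations are given as [roll, pitch, yaw] about the fixed x, y, z axes, in that order (R = Rz(yaw) Ry(pitch) Rx(roll)).
In Python, from cell import env, cams gives the robot as it stands.
- The arm moves only by the shell command python3 -m pendant 'ROWS' [FORCE]. ROWS is JSON, a list of rows, each an object of numbers: "tx", "ty", "tz": the shift along the tool's x, y, z each as a share of 0.05 m, from -1 to 1; "spin": the turn about the tool's z as a share of 4 degrees, from -1 to 1; "claw": the closure, from 0 (fully open) to 1 (shut). A call has 1 to 10 rows; each row shifts and turns the commanded pose from where the row before left it, along the tool's axes as they then stand; what a row does not reach is not made up. A row lasts 1/8 s, in which the tool goes at most 62.5 mm and 10.7 degrees, less where a joint would pass 70% of its speed; a pose out of reach is approached as far as the arm can. A call with a number of a shift or a turn outside -1 to 1 is refused whole. A call with a gripper value outside its range is refused whole. The fingers move at their own pace and stop on an object; FORCE is the grip in N (left out, the last holds). Time passes only in rows, so rows that do not move let the fingers close. It gives the time, the measured TCP pose, the force, the opening and the grip force at its end, in the units of the state.
- env.get_obs(): the state, without advancing time (a new reading comes with each control period).
- cams.read_camera(name): name is "side" or "top"; returns the picture (400x640x3 uint8, red, green, blue); there is no depth.
- cams.camera_info(name): a dict with "fx", "fy", "cx", "cy" (pixels), "rvec" (rotation vector, rad) and "tvec" (3), from world to camera coordinates, as OpenCV has them. Camera axes: x right, y down, z forward; pixel columns grow to the right and rows downward; lengths in m; the calibration is good to about 2 mm. A picture is of the moment at which its call begins. camera_info takes no time and is no camera call.
- env.sign_off(): hands the job in; it is judged then, once.
The state is a dict: "time_s": time; "qpos": joint angles; "joint_velocities": joint speeds; "effort": joint torques, N m; "tool_pos": TCP position; "tool_rot": TCP orientation; "force": force on the tool from outside, world axes, zero at the start; "wrist_torque": the same for the moment, N m; "grip_width": finger opening in m; "grasp_force": force on a finger pad.
Only numpy, scipy, OpenCV 4.12 (cv2) and the standard library are available. Lean on these libraries where they do the work, as an engineer would, in place of code of your own. Each camera call takes 0.05 s, during which the arm holds its last target. There are 200 camera calls.

### The job

Stand the red engine on its wheels in the free side of the train tray, beside the green carriage. Then slide the tray along the table into the middle bay under the low shelf, over the roller catch and fully home against the rubber buffers, feeling for them and never pressing hard; the toys must stay clear of the shelf's underside. Let go of the tray and leave the other toys where they are.

Things in the scene. Friction and masses are not known exactly. Their poses are not given: they have to be found in the camera images.
- shelf: Low solid maple shelf fixed on the table: board 600 wide (y), 200 deep (x), 20 thick, underside 95 above the table. Middle bay 228 wide between 20 mm uprights (front edges 6 behind the board's); the table is its floor. Origin: on the table below the middle of the board's front edge; x points level into the bay, z up. More than 15 N between tray and shelf is too much.
- bay (a point): Middle of the bay's mouth, on the board's front edge line, 20 above the table. Deep inside, a beech stop rail with two rubber buffers (10 N/mm together) meets the tray's rear wall. The rail is fixed through slots, its depth is NOT measured and must be felt: with the tray home, its front face stands 16 to 44 in front of this edge (tray origin x = -0.044 to -0.016 in the shelf's frame).
- catch (a joint): Lift in m of the sprung roller (12 across) hanging from the stop rail: 0 free, about 0.004 on the crest of the tray's bead, about 0.001 when the tray is home. The bead meets it 17 mm before home, the crest passes 8 mm before home; this takes up to about 12 N more push than sliding. The tray does not run home by itself: push on till the buffers resist.
- tray: Maple train tray, 0.32 kg, standing on the table: 140 front to rear (x), 220 wide (y), floor 8 thick, walls 6 thick and 34 high (front wall 44), open on top. Origin: at table level below the middle of the front face; x points level from front face to rear, z up. Slides on the table with roughly 2 to 7 N when loaded.
- pull (a point): The tray's pull, a round beech peg straight out of the front face (towards the tray's -x). This point is on its axis, 34 in front of the face, 30 above the table, turning with the tray: shaft 16 thick from the face to 55 in front of it, then a head 28 thick and 12 long.
- bead (a point): Crest of the half-round bead (radius 6) across the tongue behind the tray's rear wall: 156 behind the front face, 28 above the table. The tongue is 36 wide, 24 long, its top 22 above the table.
- engine: Red wooden engine, 0.22 kg, 100 long (x, chimney to +x), 47 wide, 78 high; origin mid underside, z up; wheels fixed. Round boiler 40 thick, axis 47 above the underside, from x = -0.018 to 0.048: grip across (y) at x = 0.005. Cab behind it. Starts on the table left or right of the tray. In the tray its top is 9 below the shelf's underside.
- carriage: Green wooden carriage, 0.18 kg, 92 long (x), 48 wide, 61 high, origin mid underside, z up. It stands lengthwise in the tray's left side (tray y about +0.052) and stays in the tray. The free place for the engine is about tray x = 0.070, y = -0.052, lengthwise.
- ball: Orange hollow plastic ball with finger holes, 90 across, on the table on the other side from the engine; origin at its underside. Leave alone.
- mallet: Wooden mallet with blue ball head 44 across, 185 long, lying on the shelf's board; origin at mid-length underside. Leave alone.
- stacker: Stack of coloured wooden rings, 64 across, 80 high, on the shelf's board; origin at its underside. Leave alone.
- car: Small yellow wooden car 70 x 44 x 44 on the table near the robot; origin at its underside. Leave alone.
- cup: Beech cup 68 across, 70 high, on the table at the right; origin at its underside. Leave alone.
- book: Closed board book 154 x 154 x 25 on the table at the left; origin at its underside. Leave alone.
Things that resemble listed ones, but are neither listed nor needed, are in the scene too. Leave any pink or purple look-alike of the engine alone. Leave any pink or purple look-alike of the carriage alone.

How it is judged (in metres and radians):
On the way, in this order (a step that is already met when the one before it is completed fails the run):
1. the engine stands on its wheels in the tray beside the carriage, let go of (x of engine in the frame of tray between 0.045 and 0.095 m and y of engine in the frame of tray between -0.085 and 0.085 m and z of each of engine, carriage in the frame of tray below 0.013 m and angle between each of engine, carriage's own z axis and vertical below 0.1 rad and x of carriage in the frame of tray between 0.045 and 0.095 m and y of carriage in the frame of tray between -0.085 and 0.085 m and contact force between the fingers and engine below 0.1 N), for 0.2 s.
2. the tray with both toys has gone under the board and its bead has lifted the catch's roller (x of tray in the frame of shelf above -0.065 m and value of joint catch above 0.003 m).
At the end, for the whole second after the job is handed in: the tray stands flat in the middle bay, home: roller dropped in front of its bead and pressing (lift under 1.8 mm), front face at most 47 mm before the board's edge, square within 0.06 rad; engine and carriage upright on the tray's floor; all at rest (x of tray in the frame of shelf above -0.047 m and value of joint catch below 0.0018 m and contact force between tray and shelf above 0.5 N and angle between the x axis of tray and the x axis of shelf, either way round below 0.06 rad and height (world z) of tray below 0.004 m and linear speed of each of tray, engine below 0.01 m/s and x of engine in the frame of tray between 0.045 and 0.095 m and y of engine in the frame of tray between -0.085 and 0.085 m and z of each of engine, carriage in the frame of tray below 0.013 m and angle between each of engine, carriage's own z axis and vertical below 0.1 rad and x of carriage in the frame of tray between 0.045 and 0.095 m and y of carriage in the frame of tray between -0.085 and 0.085 m); the robot touches nothing.
It fails at once if the tray is pressed against the shelf, its stop or its uprights with more than 15 N (contact force between tray and shelf above 15 N).
It fails at once if engine or carriage touches the shelf with more than 1 N (contact force between any of engine, carriage and shelf above 1 N).
It fails at once if the tray is lifted more than 12 mm off the table or tipped instead of slid (height (world z) of tray above 0.012 m or angle between tray's own z axis and vertical above 0.12 rad).
It fails at once if another toy is moved by more than 30 mm (distance of any of ball, mallet, stacker, car, cup, book from where it was at the start of the episode above 0.03 m).
It also fails if it takes over 72 s, if anything falls off the work surface, if the arm or the gripper's body presses on something with over 40 N, if the wrist force passes 120 N, or if a joint passes its speed limit or range.

## Working session

There is one attempt and no reset: what is moved stays moved. The work goes in short steps, Python scripts to look and compute and a shell command to move; the robot and the scene stay as the last step left them, time stands still between calls to the robot, and variables do not carry over. Pictures are saved under pics/ and viewed, at most 10 in all, crops included, and the job is handed in when it is done.

```bash
ls; mkdir -p pics; python3 - <<'E'
from cell import env,cams
import cv2
o=env.get_obs(); print({k:o[k] for k in('time_s','tool_pos','tool_rot','force','grip_width')})
for n in('top','side'):
    im=cams.read_camera(n); cv2.imwrite(f'pics/{n}0.png',im[...,::-1]); print(n,cams.camera_info(n))
E
```

```text
pics
{'time_s': 0.0, 'tool_pos': array([ 0.24373537, -0.60201994,  0.23846449]), 'tool_rot': array([-1.79891492e+02,  5.63330456e-03,  2.20477925e+01]), 'force': array([ 0.76257376,  0.26949417, -0.6378376 ]), 'grip_width': 0.08710124386321655}
top {'fx': 425.2825688532575, 'fy': 425.2825688532575, 'cx': 314.1820008139335, 'cy': 191.0638137153977, 'rvec': array([ 2.16720508, -2.18843512,  0.13355977]), 'tvec': array([-0.00206264,  0.58700146,  1.39534951])}
side {'fx': 379.5143254969839, 'fy': 379.5143254969839, 'cx': 319.86635769600366, 'cy': 203.66318126126458, 'rvec': array([ 0.27608827, -2.69742594,  1.43276102]), 'tvec': array([0.5529885 , 0.13431028, 1.25964125])}
```

View pics/top0.png

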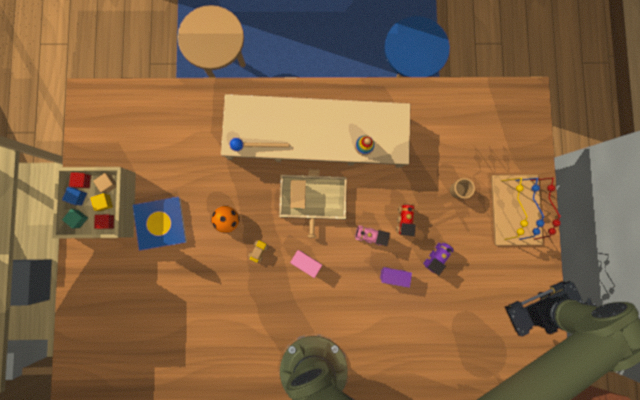

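View pics/side0.png

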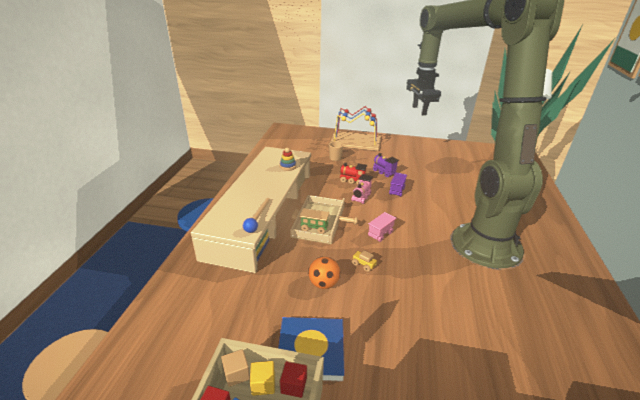

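The top view shows the red engine at (406,218), a pink look-alike at (372,234) and a purple one at (438,258). The tray is at (313,197) with its pull towards the robot at (311,228), and the shelf is behind it. The red engine at (406,218) fits the description in both colour and place, right of the tray. I'll confirm it in an enlarged crop.

```bash
cat > h.py <<'E'
import cv2,numpy as np
from cell import env,cams
def ray(n,uv,z):
    i=cams.camera_info(n);R,_=cv2.Rodrigues(i['rvec']);C=-R.T@i['tvec']
    d=R.T@np.array([(uv[0]-i['cx'])/i['fx'],(uv[1]-i['cy'])/i['fy'],1]);return C+d*(z-C[2])/d[2]
def proj(n,P):
    i=cams.camera_info(n);K=np.array([[i['fx'],0,i['cx']],[0,i['fy'],i['cy']],[0,0,1]])
    return cv2.projectPoints(np.array(P,float).reshape(-1,1,3),i['rvec'],np.array(i['tvec']),K,None)[0].reshape(-1,2)
def rect(m,n,z):
    c=max(cv2.findContours(m,cv2.RETR_EXTERNAL,cv2.CHAIN_APPROX_NONE)[0],key=cv2.contourArea)
    p=np.array([ray(n,q[0],z)[:2] for q in c],np.float32);return cv2.minAreaRect(p),c
E
python3 - <<'E'
from h import *
t=cv2.imread('pics/top0.png');s=cv2.imread('pics/side0.png')
a=cv2.resize(t[80:280,210:450],None,fx=3.3,fy=3,interpolation=cv2.INTER_CUBIC)
a=cv2.resize(t[85:265,210:450],(800,600),interpolation=cv2.INTER_CUBIC);cv2.imwrite('pics/top0c.png',a)
b=cv2.resize(s[140:290,240:440],(800,600),interpolation=cv2.INTER_CUBIC);cv2.imwrite('pics/side0c.png',b)
hsv=cv2.cvtColor(t,cv2.COLOR_BGR2HSV)
m=((hsv[...,0]<6)|(hsv[...,0]>174))&(hsv[...,1]>170)&(hsv[...,2]>70);m=m.astype(np.uint8)*255
M=np.zeros_like(m);M[195:240,390:422]=m[195:240,390:422]
print('engine red z.05',rect(M,'top',.05)[0],cv2.boundingRect(M))
for n,u in(('shelf corners',[(223,95),(410,103),(409,163),(221,155)]),):
    print(n,[ray('top',q,.115).round(3) for q in u])
E
```

```text
engine red z.05 ((0.4928671717643738, -0.3092708885669708), (0.039692528545856476, 0.05335540324449539), 88.02471160888672) (400, 205, 14, 29)
shelf corners [array([0.891, 0.284, 0.115]), array([ 0.862, -0.319,  0.115]), array([ 0.665, -0.309,  0.115]), array([0.696, 0.288, 0.115])]
```

View pics/top0c.png

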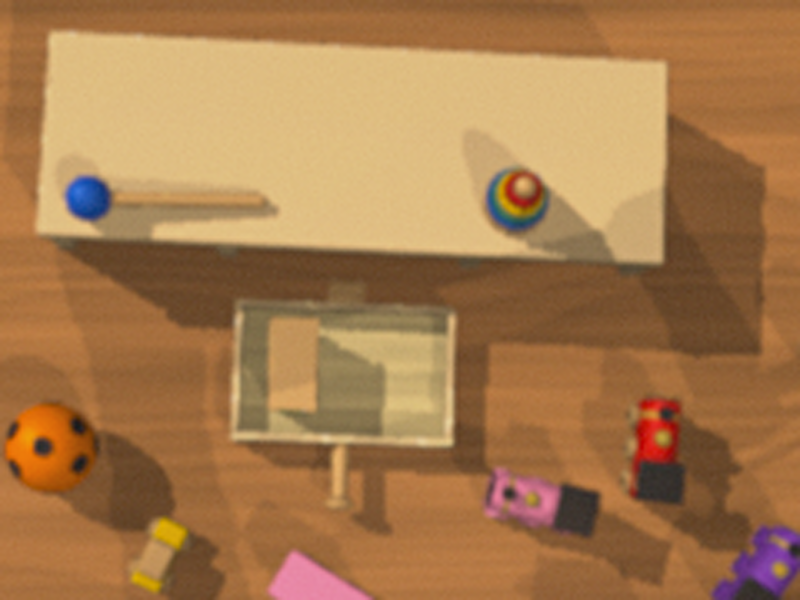

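View pics/side0c.png

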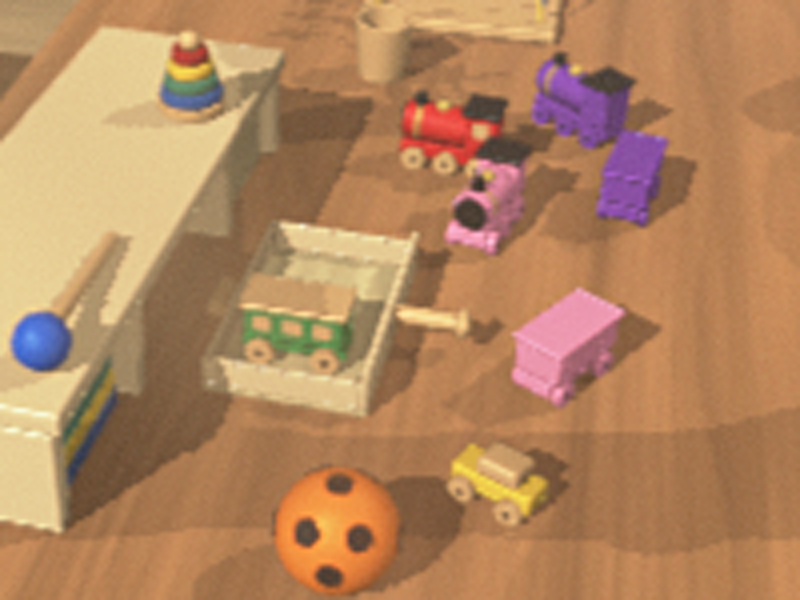

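The crop confirms the red engine: chimney end at crop (667,412) pointing away from the robot, cab at (660,482). The tray rim corners in that crop are about (232,441), (452,446), (237,300) and (455,311), and the pull's head is at (338,505).

```bash
python3 - <<'E'
from h import *
f=lambda u,v:(210+(u+.5)*.3-.5,85+(v+.5)*.3-.5)
for nm,z,pts in(('trayF',.044,[(232,442),(452,447)]),('trayR',.034,[(237,300),(456,311)]),('pull',.03,[(340,447),(338,503)]),
  ('engine cab corners z.075',.075,[(639,458),(684,464),(634,498),(681,503)]),('boiler front',.047,[(641,401),(679,404)]),('chimney top',.078,[(667,412)]),('gold dome',.07,[(663,438)]),('carriage roof',.069,[(271,318),(318,319),(270,410),(315,412)])):
    print(nm,[ray('top',f(*p),z)[:2].round(4) for p in pts])
t=cv2.imread('pics/top0.png');hsv=cv2.cvtColor(t,cv2.COLOR_BGR2HSV)
m=((hsv[...,1]<125)&(hsv[...,2]>120)&(hsv[...,0]>15)).astype(np.uint8)*255
S=m.copy();S[:85]=0;S[168:]=0;S[:,:215]=0;S[:,416:]=0
(c,sz,a),_=rect(S,'top',.115);print('shelf',c,sz,a,np.round(cv2.boxPoints((c,sz,a)),4).tolist())
T=m.copy();T[:170]=0;T[225:]=0;T[:,:270]=0;T[:,355:]=0;T[:,:]=T
T=cv2.morphologyEx(T,cv2.MORPH_OPEN,np.ones((2,2)));(c,sz,a),k=rect(T,'top',.038);print('tray',c,sz,a,cv2.boundingRect(k))
# red engine: side view check
s=cv2.imread('pics/side0.png');q=lambda u,v:(240+(u+.5)*.25-.5,140+(v+.5)*.25-.5)
print('side: chimney',ray('side',q(422,95),.078)[:2].round(3),'boiler front c',ray('side',q(408,118),.047)[:2].round(3))
E
```

```text
trayF [array([0.4998, 0.1085]), array([ 0.4927, -0.1091])]
trayR [array([0.6429, 0.1038]), array([ 0.6299, -0.1166])]
pull [array([0.4944, 0.0016]), array([0.4388, 0.0042])]
engine cab corners z.075 [array([ 0.4791, -0.2878]), array([ 0.4729, -0.3315]), array([ 0.4406, -0.2817]), array([ 0.4352, -0.3272])]
boiler front [array([ 0.5364, -0.2979]), array([ 0.5331, -0.3358])]
chimney top [array([ 0.5233, -0.3159])]
gold dome [array([ 0.4985, -0.3131])]
carriage roof [array([0.6198, 0.0685]), array([0.6184, 0.0225]), array([0.5295, 0.0699]), array([0.5272, 0.0262])]
shelf (0.777682900428772, -0.014669686555862427) (0.601531445980072, 0.2028246521949768) 86.80641174316406 [[0.6596999764442444, -0.3093000054359436], [0.8622000217437744, -0.3206000030040741], [0.8956999778747559, 0.2800000011920929], [0.6931999921798706, 0.2912999987602234]]
tray (0.564059853553772, -0.0055115073919296265) (0.22164596617221832, 0.14296667277812958) 87.45372009277344 (280, 176, 68, 45)
side: chimney [ 0.521 -0.31 ] boiler front c [ 0.535 -0.315]
```

```bash
python3 -m pendant '[{"spin":0.916},{"spin":0.916},{"spin":0.916},{"spin":0.916},{"spin":0.916},{"spin":0.916},{"spin":0.916},{"spin":0.916},{}]' 
cat >> h.py <<'E'
def delta(P,yaw=None):
    o=env.get_obs();from scipy.spatial.transform import Rotation as Q
    R=Q.from_euler('xyz',o['tool_rot'],degrees=True).as_matrix()
    print('tool',o['tool_pos'].round(4),o['tool_rot'].round(2),'t',round(o['time_s'],2),'shift m',(R.T@(np.array(P)-o['tool_pos'])).round(4),'spin deg',None if yaw is None else round(o['tool_rot'][2]-yaw,2))
E
python3 -c "
from h import *
delta([.4922,-.3114,.13],-7.3)"
```

```text
tool [ 0.2438 -0.602   0.2386] [-1.799e+02  1.000e-02  2.205e+01] t 0.1 shift m [ 0.3394 -0.1759  0.1088] spin deg 29.35invalid input at $[0]: expected keys tx, ty, tz, spin, claw
```

```bash
python3 -m pendant '[{"tx":0,"ty":0,"tz":0,"spin":0.917,"claw":0},{"tx":0,"ty":0,"tz":0,"spin":0.917,"claw":0},{"tx":0,"ty":0,"tz":0,"spin":0.917,"claw":0},{"tx":0,"ty":0,"tz":0,"spin":0.917,"claw":0},{"tx":0,"ty":0,"tz":0,"spin":0.917,"claw":0},{"tx":0,"ty":0,"tz":0,"spin":0.917,"claw":0},{"tx":0,"ty":0,"tz":0,"spin":0.917,"claw":0},{"tx":0,"ty":0,"tz":0,"spin":0.917,"claw":0}]' 
python3 -c "
from h import *
delta([.4922,-.3114,.13],-7.3)"
```

```text
time_s: 1.1
tool_pos: [0.2439, -0.6022, 0.2389]
tool_rot: [-179.9, 0.0, -7.4]
force: [0.3, -0.6, -1.1]
grip_width: 0.0869
grasp_force: 0.0
tool [ 0.2439 -0.6022  0.2389] [-1.7995e+02  4.0000e-02 -7.4100e+00] t 1.1 shift m [ 0.2088 -0.3203  0.1091] spin deg -0.11
```

```bash
python3 -m pendant '[{"tx":0.42,"ty":-0.64,"tz":0,"spin":0,"claw":0},{"tx":0.42,"ty":-0.64,"tz":0,"spin":0,"claw":0},{"tx":0.42,"ty":-0.64,"tz":0,"spin":0,"claw":0},{"tx":0.42,"ty":-0.64,"tz":0,"spin":0,"claw":0},{"tx":0.42,"ty":-0.64,"tz":0,"spin":0,"claw":0},{"tx":0.42,"ty":-0.64,"tz":0.4,"spin":0,"claw":0},{"tx":0.42,"ty":-0.64,"tz":0.4,"spin":0,"claw":0},{"tx":0.42,"ty":-0.64,"tz":0.4,"spin":0,"claw":0},{"tx":0.42,"ty":-0.64,"tz":0.4,"spin":0,"claw":0},{"tx":0.42,"ty":-0.64,"tz":0.4,"spin":0,"claw":0}]' 
python3 -c "
from h import *
delta([.4922,-.3114,.047],-7.3)"
```

```text
time_s: 2.35
tool_pos: [0.4933, -0.3107, 0.1385]
tool_rot: [-180.0, 0.0, -7.3]
force: [-0.2, -0.3, -0.0]
grip_width: 0.0867
grasp_force: 0.0
tool [ 0.4933 -0.3107  0.1385] [-1.7999e+02  3.0000e-02 -7.3000e+00] t 2.35 shift m [-0.0009  0.0009  0.0915] spin deg -0.0
```

```bash
python3 -m pendant '[{"tx":-0.02,"ty":0.02,"tz":0.45,"spin":0,"claw":0},{"tx":0,"ty":0,"tz":0.45,"spin":0,"claw":0},{"tx":0,"ty":0,"tz":0.45,"spin":0,"claw":0},{"tx":0,"ty":0,"tz":0.45,"spin":0,"claw":0},{"tx":0,"ty":0,"tz":0,"spin":0,"claw":0},{"tx":0,"ty":0,"tz":0,"spin":0,"claw":1},{"tx":0,"ty":0,"tz":0,"spin":0,"claw":1},{"tx":0,"ty":0,"tz":0,"spin":0,"claw":1},{"tx":0,"ty":0,"tz":0,"spin":0,"claw":1}]' 15
python3 -c "
from h import *
delta([.4922,-.3114,.047],-7.3)"
```

```text
time_s: 3.48
tool_pos: [0.492, -0.3128, 0.05]
tool_rot: [180.0, -0.0, -7.3]
force: [0.6, -0.1, 0.2]
grip_width: 0.0546
grasp_force: 0.0
tool [ 0.492  -0.3128  0.05  ] [ 1.7997e+02 -4.0000e-02 -7.3000e+00] t 3.48 shift m [ 0.     -0.0014  0.003 ] spin deg 0.0
```

```bash
python3 -m pendant '[{"tx":0,"ty":-0.01,"tz":0.04,"spin":0,"claw":1},{"tx":0,"ty":0,"tz":0,"spin":0,"claw":1},{"tx":0,"ty":0,"tz":0,"spin":0,"claw":1},{"tx":0,"ty":0,"tz":0,"spin":0,"claw":1},{"tx":0,"ty":0,"tz":0,"spin":0,"claw":1}]' 15
python3 -m pendant '[{"tx":0,"ty":0,"tz":-0.25,"spin":0,"claw":1},{"tx":0,"ty":0,"tz":-0.45,"spin":0,"claw":1},{"tx":0,"ty":0,"tz":-0.45,"spin":0,"claw":1},{"tx":0,"ty":0,"tz":-0.45,"spin":0,"claw":1},{"tx":0,"ty":0,"tz":-0.4,"spin":0,"claw":1},{"tx":0,"ty":0,"tz":0,"spin":0,"claw":1}]' 15
python3 - <<'E'
from h import *
delta([.5700,-.0560,.15],-2.55)
for n in('top','side'): cv2.imwrite(f'pics/{n}1.png',cams.read_camera(n)[...,::-1])
a=cv2.imread('pics/top1.png')[140:290,250:450];b=cv2.imread('pics/side1.png')[90:240,270:470]
cv2.imwrite('pics/g1.png',np.hstack([cv2.resize(a,(400,300)),cv2.resize(b,(400,300))]))
E
```

```text
time_s: 4.1
tool_pos: [0.4918, -0.3123, 0.0475]
tool_rot: [180.0, 0.0, -7.3]
force: [0.4, -1.3, -0.5]
grip_width: 0.0394
grasp_force: 15.0
time_s: 4.85
tool_pos: [0.493, -0.3122, 0.1496]
tool_rot: [179.9, -0.2, -7.3]
force: [0.6, 1.0, -2.4]
grip_width: 0.0395
grasp_force: 15.0
tool [ 0.493  -0.3122  0.1496] [179.93  -0.19  -7.27] t 4.85 shift m [ 0.0439 -0.2639 -0.0006] spin deg -4.72
```

View pics/g1.png

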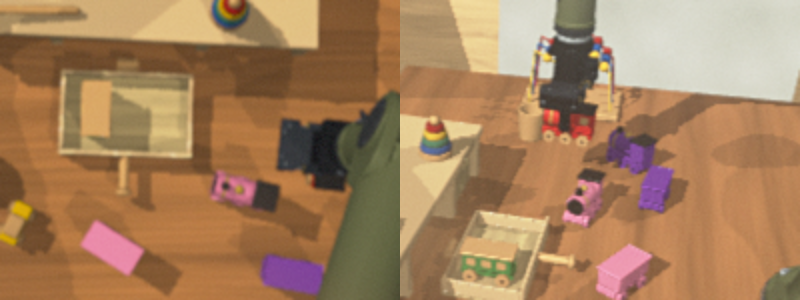

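The engine is held level: it is at (568,125) in the combined picture, and the force has gone up by about its weight. Next I'll carry it over the free side of the tray.

```bash
python3 -m pendant '[{"tx":0,"ty":0,"tz":0,"spin":-0.59,"claw":1},{"tx":0,"ty":0,"tz":0,"spin":-0.59,"claw":1},{"tx":0.08,"ty":-0.32,"tz":0,"spin":0,"claw":1},{"tx":0.16,"ty":-0.65,"tz":0,"spin":0,"claw":1},{"tx":0.16,"ty":-0.65,"tz":0,"spin":0,"claw":1},{"tx":0.16,"ty":-0.65,"tz":0,"spin":0,"claw":1},{"tx":0.16,"ty":-0.65,"tz":0,"spin":0,"claw":1},{"tx":0.16,"ty":-0.65,"tz":0,"spin":0,"claw":1},{"tx":0.16,"ty":-0.65,"tz":0,"spin":0,"claw":1},{"tx":0.16,"ty":-0.65,"tz":0,"spin":0,"claw":1}]' 15
python3 -m pendant '[{"tx":0.08,"ty":-0.32,"tz":0,"spin":0,"claw":1},{"tx":0,"ty":0,"tz":0,"spin":0,"claw":1}]' 15
python3 - <<'E'
from h import *
delta([.5676,-.0565,.0555],-2.55)
E
```

```text
time_s: 6.2
tool_pos: [0.5624, -0.0688, 0.1468]
tool_rot: [-180.0, 0.1, -2.5]
force: [0.0, 0.2, -2.6]
grip_width: 0.0393
grasp_force: 15.0
time_s: 6.45
tool_pos: [0.5672, -0.054, 0.1472]
tool_rot: [-180.0, 0.0, -2.4]
force: [0.2, 0.0, -2.2]
grip_width: 0.0398
grasp_force: 15.0
tool [ 0.5672 -0.054   0.1472] [-1.7998e+02  5.0000e-02 -2.4200e+00] t 6.45 shift m [0.0005 0.0025 0.0917] spin deg 0.13
```

```bash
python3 -m pendant '[{"tx":0,"ty":0.05,"tz":0.3,"spin":0,"claw":1},{"tx":0,"ty":0,"tz":0.35,"spin":0,"claw":1},{"tx":0,"ty":0,"tz":0.35,"spin":0,"claw":1},{"tx":0,"ty":0,"tz":0.35,"spin":0,"claw":1},{"tx":0,"ty":0,"tz":0.25,"spin":0,"claw":1},{"tx":0,"ty":0,"tz":0.1,"spin":0,"claw":1},{"tx":0,"ty":0,"tz":0,"spin":0,"claw":1}]' 15
python3 - <<'E'
from h import *
delta([.5676,-.0565,.0555],-2.55)
E
```

```text
time_s: 7.32
tool_pos: [0.5674, -0.0582, 0.0624]
tool_rot: [-180.0, 0.0, -2.6]
force: [-0.4, 0.2, -2.3]
grip_width: 0.0396
grasp_force: 15.0
tool [ 0.5674 -0.0582  0.0624] [-1.80e+02  1.00e-02 -2.57e+00] t 7.33 shift m [ 0.0002 -0.0017  0.0069] spin deg -0.02
```

```bash
python3 -m pendant '[{"tx":0,"ty":-0.03,"tz":0.06,"spin":0,"claw":1},{"tx":0,"ty":0,"tz":0.04,"spin":0,"claw":1},{"tx":0,"ty":0,"tz":0.02,"spin":0,"claw":1},{"tx":0,"ty":0,"tz":0,"spin":0,"claw":1}]' 15
```

```text
time_s: 7.82
tool_pos: [0.5674, -0.0568, 0.0566]
tool_rot: [180.0, -0.0, -2.6]
force: [0.3, 1.5, -2.7]
grip_width: 0.0396
grasp_force: 15.0
```

```bash
python3 -m pendant '[{"tx":0,"ty":0,"tz":0.02,"spin":0,"claw":1},{"tx":0,"ty":0,"tz":0,"spin":0,"claw":1}]' 15;python3 -m pendant '[{"tx":0,"ty":0,"tz":0.02,"spin":0,"claw":1},{"tx":0,"ty":0,"tz":0,"spin":0,"claw":1}]' 15
```

```text
time_s: 8.07
tool_pos: [0.5676, -0.0568, 0.0556]
tool_rot: [180.0, -0.0, -2.6]
force: [0.3, 0.7, -2.3]
grip_width: 0.0393
grasp_force: 15.0
time_s: 8.32
tool_pos: [0.5678, -0.0569, 0.0554]
tool_rot: [180.0, -0.0, -2.6]
force: [-1.8, -0.8, 5.2]
grip_width: 0.0397
grasp_force: 15.0
```

The engine is on the tray floor: the upward force has risen to 5 N. I'll open part way and lift straight up.

```bash
python3 -m pendant '[{"tx":0,"ty":0,"tz":0,"spin":0,"claw":0.35},{"tx":0,"ty":0,"tz":0,"spin":0,"claw":0.35},{"tx":0,"ty":0,"tz":0,"spin":0,"claw":0.35},{"tx":0,"ty":0,"tz":0,"spin":0,"claw":0.35}]' 15
python3 -m pendant '[{"tx":0,"ty":0,"tz":-0.2,"spin":0,"claw":0.35},{"tx":0,"ty":0,"tz":-0.4,"spin":0,"claw":0.35},{"tx":0,"ty":0,"tz":-0.6,"spin":0,"claw":0.35},{"tx":-0.4,"ty":0,"tz":-0.6,"spin":0,"claw":0.35},{"tx":-0.6,"ty":-0.25,"tz":-0.2,"spin":0,"claw":0.35},{"tx":-0.8,"ty":-0.4,"tz":0,"spin":0,"claw":0.35},{"tx":-0.8,"ty":-0.4,"tz":0,"spin":0,"claw":0.35},{"tx":0,"ty":0,"tz":0,"spin":0,"claw":0.35}]' 15
python3 - <<'E'
from h import *
delta([.453,.001,.06],-2.55)
for n in('top','side'): cv2.imwrite(f'pics/{n}2.png',cams.read_camera(n)[...,::-1])
a=cv2.imread('pics/top2.png')[130:250,250:370];b=cv2.imread('pics/side2.png')[180:280,250:370]
cv2.imwrite('pics/g2.png',np.hstack([cv2.resize(a,(400,400),interpolation=2),cv2.resize(b,(400,400),interpolation=2)]))
E
```

```text
time_s: 8.82
tool_pos: [0.5674, -0.0567, 0.0544]
tool_rot: [-180.0, 0.0, -2.6]
force: [0.1, 0.6, -0.1]
grip_width: 0.0561
grasp_force: 0.0
time_s: 9.82
tool_pos: [0.4383, 0.003, 0.156]
tool_rot: [179.9, -0.1, -2.4]
force: [1.0, -1.2, 0.8]
grip_width: 0.0565
grasp_force: 0.0
tool [0.4383 0.003  0.156 ] [ 1.7989e+02 -9.0000e-02 -2.4100e+00] t 9.82 shift m [0.0147 0.0012 0.096 ] spin deg 0.14
```

View pics/g2.png

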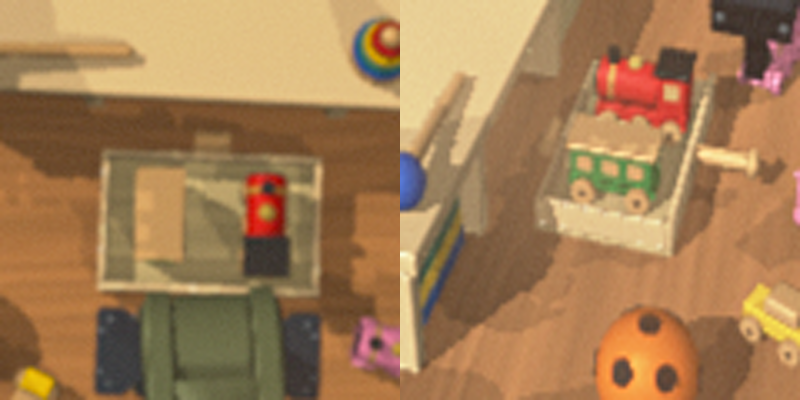

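The engine stands upright in the tray: in the crop it's at (266,225) in the top half and (645,90) in the side half, with the carriage still in place. The tray hasn't moved. Next I'll grip the pull.

```bash
python3 -m pendant '[{"tx":0.33,"ty":0.02,"tz":0.4,"spin":0,"claw":0.35},{"tx":0,"ty":0,"tz":0.6,"spin":0,"claw":0.35},{"tx":0,"ty":0,"tz":0.6,"spin":0,"claw":0.35},{"tx":0,"ty":0,"tz":0.5,"spin":0,"claw":0.35},{"tx":0,"ty":0,"tz":0.35,"spin":0,"claw":0.35},{"tx":0,"ty":0,"tz":0,"spin":0,"claw":0.35}]' 15
python3 - <<'E'
from h import *
delta([.455,.001,.028],-2.55)
E
```

```text
time_s: 10.68
tool_pos: [0.4563, -0.0006, 0.0312]
tool_rot: [-180.0, 0.1, -2.6]
force: [-0.4, -0.4, -0.1]
grip_width: 0.0567
grasp_force: 0.0
tool [ 0.4563 -0.0006  0.0312] [-1.7996e+02  1.4000e-01 -2.6300e+00] t 10.68 shift m [-0.0014 -0.0016  0.0032] spin deg -0.08
```

```bash
python3 -m pendant '[{"tx":-0.03,"ty":-0.03,"tz":0.06,"spin":0,"claw":1},{"tx":0,"ty":0,"tz":0,"spin":0,"claw":1},{"tx":0,"ty":0,"tz":0,"spin":0,"claw":1},{"tx":0,"ty":0,"tz":0,"spin":0,"claw":1},{"tx":0,"ty":0,"tz":0,"spin":0,"claw":1},{"tx":0,"ty":0,"tz":0,"spin":0,"claw":1},{"tx":0,"ty":0,"tz":0,"spin":0,"claw":1}]' 5
python3 -m pendant '[{"tx":0,"ty":0,"tz":0,"spin":0,"claw":1},{"tx":0,"ty":0,"tz":0,"spin":0,"claw":1}]' 40
python3 - <<'E'
from h import *
delta([.455,.001,.028],-2.55)
im=cams.read_camera('top')[...,::-1].copy();cv2.imwrite('pics/top3.png',im)
g=cv2.cvtColor(im,cv2.COLOR_BGR2HSV)
def edge(ch,p0,p1,z,half=5,n=40):
    # subpixel strongest step across the segment p0-p1, back-projected to z
    p0,p1=np.array(p0,float),np.array(p1,float);d=(p1-p0)/np.linalg.norm(p1-p0);nn=np.array([-d[1],d[0]]);s=np.arange(-half,half+.1,.25);P=[]
    for a in np.linspace(0,1,n):
        q=p0+a*(p1-p0)+s[:,None]*nn
        v=cv2.remap(ch.astype(np.float32),q[:,0].astype(np.float32).reshape(1,-1),q[:,1].astype(np.float32).reshape(1,-1),cv2.INTER_LINEAR)[0]
        gr=np.abs(np.gradient(cv2.GaussianBlur(v.reshape(1,-1),(0,0),2)[0]));i=gr.argmax();P.append(ray('top',q[i],z)[:2])
    P=np.array(P,np.float32);l=cv2.fitLine(P,cv2.DIST_HUBER,0,.001,.001).ravel();return l
S=g[...,1]
for nm,p0,p1,z in(('board front',(224,155.5),(407,163),.115),('board left',(223,100),(221.5,152),.115),('board right',(410,106),(409,160),.115),('board back',(226,95),(407,103),.115),
 ('tray rear',(283,175.5),(344,178),.034),('tray left',(281,179),(279.8,213),.034),('tray right',(346.5,181),(345.7,214),.034)):
    l=edge(S,p0,p1,z);l=l if abs(l[0])<abs(l[1]) or l[0]>0 else -l
    print(nm,'pt',l[2:].round(4),'yaw',np.degrees(np.arctan2(l[1],l[0])).round(2))
E
```

```text
time_s: 11.55
tool_pos: [0.4551, 0.0014, 0.0292]
tool_rot: [180.0, -0.0, -2.6]
force: [0.1, -0.2, 1.9]
grip_width: 0.0159
grasp_force: 5.0
time_s: 11.8
tool_pos: [0.4551, 0.0014, 0.0292]
tool_rot: [180.0, -0.0, -2.6]
force: [-1.3, -0.9, 4.4]
grip_width: 0.0146
grasp_force: 40.0
tool [0.4551 0.0014 0.0292] [ 1.7999e+02 -1.0000e-02 -2.5700e+00] t 11.8 shift m [-0.      0.0004  0.0012] spin deg -0.02
board front pt [ 0.6759 -0.0025] yaw 86.79
board left pt [0.7896 0.2863] yaw -3.14
board right pt [ 0.7677 -0.3152] yaw -2.88
board back pt [ 0.8808 -0.0068] yaw 86.72
tray rear pt [ 0.6406 -0.0031] yaw 87.34
tray left pt [0.5681 0.1094] yaw -2.07
tray right pt [ 0.5661 -0.114 ] yaw -2.74
```

```bash
python3 -m pendant '[{"tx":0,"ty":0,"tz":-0.01,"spin":0,"claw":1},{"tx":0.1,"ty":-0.015,"tz":0,"spin":0.075,"claw":1},{"tx":0.1,"ty":-0.015,"tz":0,"spin":0.075,"claw":1},{"tx":0.1,"ty":0,"tz":0,"spin":0,"claw":1},{"tx":0.1,"ty":0,"tz":0,"spin":0,"claw":1},{"tx":0.1,"ty":0,"tz":0,"spin":0,"claw":1},{"tx":0.1,"ty":0,"tz":0,"spin":0,"claw":1}]' 40
python3 - <<'E'
from h import *
delta([.455,.003,.028],-3.15)
im=cams.read_camera('top')[...,::-1].copy();cv2.imwrite('pics/top4.png',im);b=cams.read_camera('side')[...,::-1].copy();cv2.imwrite('pics/side4.png',b)
cv2.imwrite('pics/g4.png',np.hstack([cv2.resize(im[130:230,255:375],(400,333),interpolation=2),cv2.resize(b[160:260,240:360],(400,333),interpolation=2)]))
E
```

```text
time_s: 12.72
tool_pos: [0.4815, 0.0014, 0.0292]
tool_rot: [179.9, 0.5, -3.2]
force: [-10.7, 1.4, 13.3]
grip_width: 0.0145
grasp_force: 40.0
tool [0.4815 0.0014 0.0292] [179.93   0.47  -3.19] t 12.72 shift m [-0.0265 -0.0002  0.0014] spin deg -0.04
```

View pics/g4.png

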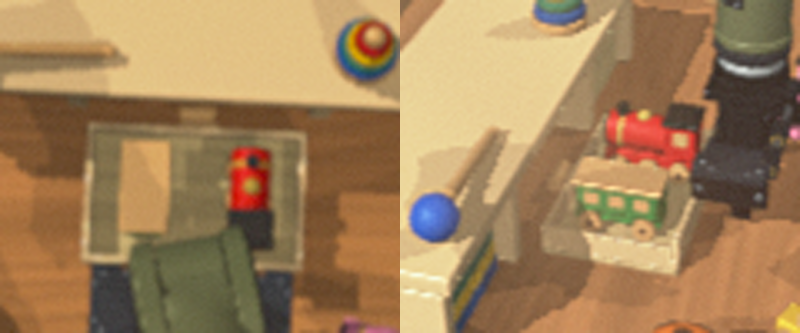

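The tray slid forward about 26 mm and looks square to the shelf (left rear corner (90,125), right (305,130); shelf edge above). The tool presses down with 13 N, so I'll ease upward before going on.

```bash
python3 -m pendant '[{"tx":0,"ty":0,"tz":-0.02,"spin":0,"claw":1},{"tx":0,"ty":0,"tz":0,"spin":0,"claw":1}]' 40
python3 -m pendant '[{"tx":0,"ty":0,"tz":-0.02,"spin":0,"claw":1},{"tx":0,"ty":0,"tz":0,"spin":0,"claw":1}]' 40
python3 - <<'E'
from h import *
from numpy import *
delta([.4815,.0014,.0292],-3.15)
im=cv2.imread('pics/top4.png');g=cv2.cvtColor(im,cv2.COLOR_BGR2HSV)
# side walls of the tray against the board centre line
S=g[...,1].astype(float32)
for r in (172,180,188,196,204):
    row=cv2.GaussianBlur(S[r-1:r+2].mean(0).reshape(1,-1),(0,0),.7)[0];d=np.gradient(row)
    L=273+abs(d[273:289]).argmax();Rr=338+abs(d[338:354]).argmax()
    sub=lambda i:i+ .5*(abs(d[i-1])-abs(d[i+1]))/(abs(d[i-1])-2*abs(d[i])+abs(d[i+1]))
    p,q=ray('top',(sub(L),r),.034),ray('top',(sub(Rr),r),.034);c=(p+q)/2
    print(r,round(p[1]-q[1],4),'centre',c[:2].round(4),'axis y',round(-.01445-(c[0]-.7787)*.0559,4))
E
```

```text
time_s: 13.08
tool_pos: [0.4836, 0.0012, 0.0296]
tool_rot: [180.0, 0.2, -3.2]
force: [-2.7, 0.0, -1.5]
grip_width: 0.0151
grasp_force: 40.0
time_s: 13.32
tool_pos: [0.4847, 0.0012, 0.0313]
tool_rot: [180.0, 0.0, -3.2]
force: [-3.0, 1.2, -3.0]
grip_width: 0.0148
grasp_force: 40.0
tool [0.4847 0.0012 0.0313] [ 1.7999e+02  3.0000e-02 -3.1800e+00] t 13.32 shift m [-0.0032 -0.      0.0021] spin deg -0.03
172 0.2223 centre [ 0.6509 -0.007 ] axis y -0.0073
180 0.2245 centre [ 0.6239 -0.0048] axis y -0.0058
188 0.2218 centre [ 0.5969 -0.0036] axis y -0.0043
196 0.2227 centre [ 0.57   -0.0019] axis y -0.0028
204 0.2235 centre [ 0.5433 -0.001 ] axis y -0.0013
```

```bash
python3 -m pendant '[{"tx":0.03,"ty":0,"tz":0.02,"spin":0,"claw":1},{"tx":0.06,"ty":0,"tz":0,"spin":0,"claw":1},{"tx":0.06,"ty":0,"tz":0,"spin":0,"claw":1},{"tx":0.06,"ty":0,"tz":0,"spin":0,"claw":1},{"tx":0.06,"ty":0,"tz":0,"spin":0,"claw":1},{"tx":0.06,"ty":0,"tz":0,"spin":0,"claw":1}]' 40
python3 -m pendant '[{"tx":0.06,"ty":0,"tz":0,"spin":0,"claw":1},{"tx":0.06,"ty":0,"tz":0,"spin":0,"claw":1},{"tx":0.06,"ty":0,"tz":0,"spin":0,"claw":1},{"tx":0.06,"ty":0,"tz":0,"spin":0,"claw":1}]' 40
```

```text
time_s: 14.08
tool_pos: [0.5016, 0.0003, 0.0305]
tool_rot: [180.0, 0.0, -3.2]
force: [-2.1, 1.1, -2.7]
grip_width: 0.0146
grasp_force: 40.0
time_s: 14.58
tool_pos: [0.5136, -0.0003, 0.0305]
tool_rot: [180.0, 0.0, -3.2]
force: [-2.4, 0.5, -3.5]
grip_width: 0.0145
grasp_force: 40.0
```

```bash
python3 -m pendant '[{"tx":0.06,"ty":0,"tz":0.01,"spin":0,"claw":1},{"tx":0.06,"ty":0,"tz":0,"spin":0,"claw":1},{"tx":0.06,"ty":0,"tz":0,"spin":0,"claw":1},{"tx":0.06,"ty":0,"tz":0,"spin":0,"claw":1},{"tx":0.06,"ty":0,"tz":0,"spin":0,"claw":1}]' 40
python3 -m pendant '[{"tx":0.06,"ty":0,"tz":0,"spin":0,"claw":1},{"tx":0.06,"ty":0,"tz":0,"spin":0,"claw":1},{"tx":0.06,"ty":0,"tz":0,"spin":0,"claw":1},{"tx":0.06,"ty":0,"tz":0,"spin":0,"claw":1},{"tx":0.06,"ty":0,"tz":0,"spin":0,"claw":1}]' 40
```

```text
time_s: 15.2
tool_pos: [0.5286, -0.0012, 0.03]
tool_rot: [180.0, 0.0, -3.2]
force: [-3.9, -0.7, -4.0]
grip_width: 0.015
grasp_force: 40.0
time_s: 15.82
tool_pos: [0.5435, -0.002, 0.03]
tool_rot: [180.0, 0.0, -3.2]
force: [-2.3, 0.2, -2.2]
grip_width: 0.0149
grasp_force: 40.0
```

```bash
python3 -m pendant '[{"tx":0.05,"ty":0,"tz":0,"spin":0,"claw":1},{"tx":0.05,"ty":0,"tz":0,"spin":0,"claw":1},{"tx":0.05,"ty":0,"tz":0,"spin":0,"claw":1},{"tx":0.05,"ty":0,"tz":0,"spin":0,"claw":1}]' 40
python3 -m pendant '[{"tx":0.04,"ty":0,"tz":0,"spin":0,"claw":1},{"tx":0.04,"ty":0,"tz":0,"spin":0,"claw":1},{"tx":0.04,"ty":0,"tz":0,"spin":0,"claw":1},{"tx":0.04,"ty":0,"tz":0,"spin":0,"claw":1}]' 40
python3 -m pendant '[{"tx":0.03,"ty":0,"tz":0,"spin":0,"claw":1},{"tx":0.03,"ty":0,"tz":0,"spin":0,"claw":1}]' 40
python3 -m pendant '[{"tx":0.03,"ty":0,"tz":0,"spin":0,"claw":1},{"tx":0.03,"ty":0,"tz":0,"spin":0,"claw":1}]' 40
```

```text
time_s: 16.32
tool_pos: [0.5535, -0.0025, 0.03]
tool_rot: [180.0, 0.0, -3.2]
force: [-2.6, 0.5, -2.6]
grip_width: 0.0147
grasp_force: 40.0
time_s: 16.82
tool_pos: [0.5614, -0.003, 0.03]
tool_rot: [180.0, 0.0, -3.2]
force: [-2.7, -0.1, -3.7]
grip_width: 0.0148
grasp_force: 40.0
time_s: 17.08
tool_pos: [0.5644, -0.0032, 0.03]
tool_rot: [180.0, 0.0, -3.2]
force: [-3.2, 0.7, -2.5]
grip_width: 0.015
grasp_force: 40.0
time_s: 17.32
tool_pos: [0.5674, -0.0033, 0.03]
tool_rot: [180.0, -0.0, -3.2]
force: [-1.9, 0.2, -3.4]
grip_width: 0.0149
grasp_force: 40.0
```

```bash
python3 -m pendant '[{"tx":0.03,"ty":0,"tz":0,"spin":0,"claw":1},{"tx":0.03,"ty":0,"tz":0,"spin":0,"claw":1}]' 40 | grep -E 'pos|force:'
python3 -m pendant '[{"tx":0.03,"ty":0,"tz":0,"spin":0,"claw":1},{"tx":0.03,"ty":0,"tz":0,"spin":0,"claw":1}]' 40| grep -E 'pos|force:'
python3 -m pendant '[{"tx":0.03,"ty":0,"tz":0,"spin":0,"claw":1},{"tx":0.03,"ty":0,"tz":0,"spin":0,"claw":1}]' 40| grep -E 'pos|force:'
python3 -m pendant '[{"tx":0.03,"ty":0,"tz":0,"spin":0,"claw":1},{"tx":0.03,"ty":0,"tz":0,"spin":0,"claw":1}]' 40| grep -E 'pos|force:'
```

```text
tool_pos: [0.5704, -0.0035, 0.03]
force: [-2.3, 0.1, -2.5]
grasp_force: 40.0
tool_pos: [0.5734, -0.0037, 0.03]
force: [-2.6, 0.6, -2.9]
grasp_force: 40.0
tool_pos: [0.5764, -0.0039, 0.03]
force: [-3.6, -0.5, -3.2]
grasp_force: 40.0
tool_pos: [0.5794, -0.004, 0.03]
force: [-2.0, -0.9, -2.2]
grasp_force: 40.0
```

```bash
python3 -m pendant '[{"tx":0.02,"ty":0,"tz":0,"spin":0,"claw":1},{"tx":0.02,"ty":0,"tz":0,"spin":0,"claw":1}]' 40 | grep -E 'pos|force:'
python3 -m pendant '[{"tx":0.02,"ty":0,"tz":0,"spin":0,"claw":1},{"tx":0.02,"ty":0,"tz":0,"spin":0,"claw":1}]' 40| grep -E 'pos|force:'
python3 -m pendant '[{"tx":0.02,"ty":0,"tz":0,"spin":0,"claw":1},{"tx":0.02,"ty":0,"tz":0,"spin":0,"claw":1}]' 40| grep -E 'pos|force:'
python3 -m pendant '[{"tx":0.02,"ty":0,"tz":0,"spin":0,"claw":1},{"tx":0.02,"ty":0,"tz":0,"spin":0,"claw":1}]' 40| grep -E 'pos|force:'
```

```text
tool_pos: [0.5799, -0.0041, 0.0295]
force: [-7.1, -0.2, 0.1]
grasp_force: 40.0
tool_pos: [0.5802, -0.004, 0.0293]
force: [-10.6, 0.1, 2.4]
grasp_force: 40.0
tool_pos: [0.5818, -0.0041, 0.0293]
force: [-11.4, 0.7, 3.9]
grasp_force: 40.0
tool_pos: [0.5839, -0.0042, 0.0293]
force: [-10.9, 0.5, 2.2]
grasp_force: 40.0
```

The push rose from 2.5 to 11 N at TCP x = 0.580, so the bead has met the roller and home should be near x = 0.597. I'll go on in small steps over the crest.

```bash
python3 -m pendant '[{"tx":0.02,"ty":0,"tz":0,"spin":0,"claw":1},{"tx":0,"ty":0,"tz":0,"spin":0,"claw":1}]' 40 | grep -E 'pos|force:'
python3 -m pendant '[{"tx":0.02,"ty":0,"tz":0,"spin":0,"claw":1},{"tx":0,"ty":0,"tz":0,"spin":0,"claw":1}]' 40 | grep -E 'pos|force:'
python3 -m pendant '[{"tx":0.02,"ty":0,"tz":0,"spin":0,"claw":1},{"tx":0,"ty":0,"tz":0,"spin":0,"claw":1}]' 40 | grep -E 'pos|force:'
python3 -m pendant '[{"tx":0.02,"ty":0,"tz":0,"spin":0,"claw":1},{"tx":0,"ty":0,"tz":0,"spin":0,"claw":1}]' 40 | grep -E 'pos|force:'
```

```text
tool_pos: [0.5855, -0.0043, 0.0293]
force: [-9.2, 0.8, 1.7]
grasp_force: 40.0
tool_pos: [0.5868, -0.0043, 0.0293]
force: [-8.1, 0.6, 0.1]
grasp_force: 40.0
tool_pos: [0.5882, -0.0045, 0.0294]
force: [-7.8, 0.8, 0.3]
grasp_force: 40.0
tool_pos: [0.5897, -0.0045, 0.0296]
force: [-6.1, 0.1, -0.5]
grasp_force: 40.0
```

```bash
python3 -m pendant '[{"tx":0.02,"ty":0,"tz":0,"spin":0,"claw":1},{"tx":0,"ty":0,"tz":0,"spin":0,"claw":1}]' 40 | grep -E 'pos|force:'
python3 -m pendant '[{"tx":0.02,"ty":0,"tz":0,"spin":0,"claw":1},{"tx":0,"ty":0,"tz":0,"spin":0,"claw":1}]' 40 | grep -E 'pos|force:'
python3 -m pendant '[{"tx":0.02,"ty":0,"tz":0,"spin":0,"claw":1},{"tx":0,"ty":0,"tz":0,"spin":0,"claw":1}]' 40 | grep -E 'pos|force:'
```

```text
tool_pos: [0.5911, -0.0046, 0.0297]
force: [-6.0, 0.5, -0.5]
grasp_force: 40.0
tool_pos: [0.5928, -0.0047, 0.0299]
force: [-4.9, 0.2, -1.4]
grasp_force: 40.0
tool_pos: [0.5949, -0.0048, 0.0303]
force: [-2.1, 0.2, -0.8]
grasp_force: 40.0
```

```bash
python3 -m pendant '[{"tx":0.02,"ty":0,"tz":0,"spin":0,"claw":1},{"tx":0,"ty":0,"tz":0,"spin":0,"claw":1}]' 40 | grep -E 'pos|force:'
```

```text
tool_pos: [0.596, -0.0049, 0.0303]
force: [-1.7, 0.1, -2.1]
grasp_force: 40.0
```

```bash
python3 -m pendant '[{"tx":0.01,"ty":0,"tz":0,"spin":0,"claw":1},{"tx":0,"ty":0,"tz":0,"spin":0,"claw":1}]' 40 | grep -E 'pos|force:'
python3 -m pendant '[{"tx":0.01,"ty":0,"tz":0,"spin":0,"claw":1},{"tx":0,"ty":0,"tz":0,"spin":0,"claw":1}]' 40 | grep -E 'pos|force:'
```

```text
tool_pos: [0.5961, -0.0049, 0.0301]
force: [-1.6, 0.7, -1.9]
grasp_force: 40.0
tool_pos: [0.5964, -0.0049, 0.0301]
force: [-1.9, 1.5, -1.8]
grasp_force: 40.0
```

```bash
python3 -m pendant '[{"tx":0.01,"ty":0,"tz":0,"spin":0,"claw":1},{"tx":0,"ty":0,"tz":0,"spin":0,"claw":1}]' 40 | grep -E 'pos|force:'
python3 -m pendant '[{"tx":0.01,"ty":0,"tz":0,"spin":0,"claw":1},{"tx":0,"ty":0,"tz":0,"spin":0,"claw":1}]' 40 | grep -E 'pos|force:'
```

```text
tool_pos: [0.5965, -0.0049, 0.0299]
force: [-2.2, 0.1, -1.4]
grasp_force: 40.0
tool_pos: [0.5966, -0.0049, 0.0297]
force: [-4.3, 0.4, -0.3]
grasp_force: 40.0
```

The tray has nearly stopped moving while the push rises, so these are the buffers. A touch more to be sure.

```bash
python3 -m pendant '[{"tx":0.01,"ty":0,"tz":0,"spin":0,"claw":1},{"tx":0,"ty":0,"tz":0,"spin":0,"claw":1}]' 40 | grep -E 'pos|force:'
python3 -m pendant '[{"tx":0.01,"ty":0,"tz":0,"spin":0,"claw":1},{"tx":0,"ty":0,"tz":0,"spin":0,"claw":1}]' 40 | grep -E 'pos|force:'
```

```text
tool_pos: [0.5969, -0.0048, 0.0296]
force: [-6.4, 0.9, -1.6]
grasp_force: 40.0
tool_pos: [0.5969, -0.0048, 0.0295]
force: [-5.8, 1.1, -1.8]
grasp_force: 40.0
```

```bash
python3 -m pendant '[{"tx":0.01,"ty":0,"tz":0,"spin":0,"claw":1},{"tx":0,"ty":0,"tz":0,"spin":0,"claw":1}]' 40 | grep -E 'pos|force:'
```

```text
tool_pos: [0.597, -0.0047, 0.0294]
force: [-7.2, 0.8, -0.5]
grasp_force: 40.0
```

```bash
python3 -m pendant '[{"tx":0,"ty":0,"tz":0,"spin":0,"claw":0.35},{"tx":0,"ty":0,"tz":0,"spin":0,"claw":0.35},{"tx":0,"ty":0,"tz":0,"spin":0,"claw":0.35},{"tx":0,"ty":0,"tz":0,"spin":0,"claw":0.35},{"tx":0,"ty":0,"tz":0,"spin":0,"claw":0.35},{"tx":0,"ty":0,"tz":0,"spin":0,"claw":0.35}]' 15
python3 -m pendant '[{"tx":0,"ty":0,"tz":-0.3,"spin":0,"claw":0.35},{"tx":0,"ty":0,"tz":-0.5,"spin":0,"claw":0.35},{"tx":-0.3,"ty":0,"tz":-0.6,"spin":0,"claw":0.35},{"tx":-0.6,"ty":0,"tz":-0.6,"spin":0,"claw":0.35},{"tx":-0.8,"ty":0,"tz":-0.4,"spin":0,"claw":0.35},{"tx":-0.8,"ty":0,"tz":0,"spin":0,"claw":0.35},{"tx":-0.5,"ty":0,"tz":0,"spin":0,"claw":0.35},{"tx":0,"ty":0,"tz":0,"spin":0,"claw":0.35}]' 15
python3 - <<'E'
from h import *
im=cams.read_camera('top')[...,::-1].copy();b=cams.read_camera('side')[...,::-1].copy()
cv2.imwrite('pics/g5.png',np.hstack([cv2.resize(im[130:230,255:375],(400,333),interpolation=2),cv2.resize(b[160:260,240:360],(400,333),interpolation=2)]))
E
```

```text
time_s: 23.82
tool_pos: [0.5989, -0.0051, 0.0301]
tool_rot: [180.0, -0.0, -3.2]
force: [0.2, 0.1, -0.3]
grip_width: 0.0557
grasp_force: 0.0
time_s: 24.82
tool_pos: [0.4482, 0.0032, 0.1511]
tool_rot: [179.9, -0.1, -3.2]
force: [0.3, -0.6, -0.2]
grip_width: 0.0567
grasp_force: 0.0
```

View pics/g5.png

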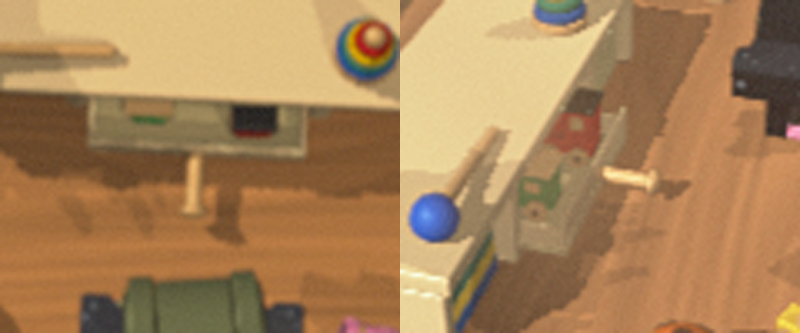

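The tray is square in the bay with its front rim at crop (90,147)–(303,153). Both toys are upright under the board, the gripper is clear, and the travel of 17.5 mm after bead contact agrees with home. Handing in.

```bash
python3 -c "
from cell import env
print(env.sign_off())"
```

```text
the job is handed in; nothing more can be done
None
```

The red engine stands beside the carriage in the tray, and the tray was slid over the catch until the buffers resisted (peak push about 11 N, at the roller catch), then released; the job is handed in at about 25 s, with no verdict returned.

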